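# Put the washed paint tray back in its pocket, open side up

## Task

The washed paint tray is standing on its long edge on the bench. Lay it in the rectangular pocket of the plywood paint caddy with its open side up, fully down on the pocket's floor, and let go of it. Do not disturb the jar, the brush or the red bauble on its stand.

Things in the scene. Friction and masses are not known exactly. Their poses are not given: they have to be found in the camera images.
- tray: White plastic paint tray, an open box 120 mm long (own x), 60 wide (y), 32 high (z), walls and floor 5 mm thick; two low dividers and red, gold and blue paint stains inside, plain white underneath; 0.12 kg. Origin: centre of the outer underside; own z points out of the open side. Starts standing on a long side wall, 60 mm high: own y vertical, z level, facing any direction.
- caddy: Plywood caddy fixed to the bench: block 210 mm (own x) by 130 mm (y), 24 mm thick. Origin: centre of its underside, own z up. Pocket centred at own x = -25 mm, y = 0. Two white paint pots with red and gold lids are fixed on it at own x = +76 mm, y = -36 and +36 mm, 42 mm in diameter, rising 35 mm above its top.
- pocket (a point): Centre of the dark-lined floor of the caddy's rectangular pocket, 12 mm above the bench. Pocket 128 mm long (own x), 68 mm wide (y), 12 mm deep, mouth chamfered 2 mm; the caddy's top is 12 mm above this point. Axes as the caddy's. The tray fits either way round along x and stands 20 mm proud when home.
- jar: Loose jar with a white lid and pale label, 60 mm in diameter, 80 mm high, 0.25 kg. Origin: centre of its underside. Leave it alone.
- bauble: Red bauble with gold dots, 72 mm in diameter, fixed on a pin over a dark round base 72 mm in diameter, loose on the bench; 116 mm high in all, 0.3 kg. Origin: centre of the base's underside. Leave it alone.
- brush: Loose paint brush lying on the bench along own x, 170 mm long, blue handle to -x. Leave it alone.
Things that resemble listed ones, but are neither listed nor needed, are in the scene too. Of the things that look like the tray, the largest one is meant.

How it is judged:
By the outcome, as a careful person would: the job done as asked, in the order asked, and still so for the second after the job is handed in, with the robot touching nothing.
It also fails if it takes over 51 s, if anything falls off the work surface, if the arm or the gripper's body presses on something with over 40 N, if the wrist force passes 120 N, or if a joint passes its speed limit or range.

## Robot

A 6-joint arm with a two-finger parallel gripper is mounted at the origin on the work surface. World frame = base frame: x ahead of the robot, y to its left, z up, the work surface at z = 0. Lengths are in mm, angles in rad, forces in N, time in s.
With the tool pointing down it reaches from about 275 to 1000 mm from the base axis. Payload 8.4 kg.
Tool frame: the origin (TCP) lies midway between the tips of the shut fingers; the grasp point (between the pads) lies 19 mm behind it; z points along the fingers, y is the line along which they close (so a half turn about z gives the same grasp; the last joint's range is limited). The gripper opens to 85 mm and grips with 20 to 120 N. Pads are 22 mm wide; open, the fingers measure 114 mm over their backs; the gripper's body (76 mm by 85 mm) begins 54 mm behind the grasp point. The pads swing forward as they close: fully open they stand 13 mm farther back than shut.
Start: joints at [1.298, 0.353, 1.633, -0, 1.155, -0.002], TCP at [167.187, 602.226, 231.281] pointing down, gripper open.
Joint ranges: [-2.63, 2.63], [-0.92, 2.1], [0.06, 2.66], [-1.3, 4.44], [0, 2.69], [-3.02, 3.02]. Speed limits (rad/s): [2.22, 2.22, 2.79, 3.14, 3.14, 3.14].

## Interface

Orientations are given as [roll, pitch, yaw] about the fixed x, y, z axes, in that order (R = Rz(yaw) Ry(pitch) Rx(roll)).
In Python, from rig import r, cams gives the robot as it stands. The module is installed in compiled form; this text tells all that it offers.
- The arm moves only by the tool send_rows, never from a script. Its argument "targets" is one flat list of numbers, 7 for each row, row after row: the shift along the tool's x, y, z in m, then the turn, a rotation vector about the tool's x, y, z in rad, then the opening, from -1 (shut) to 1 (fully open). In form: [tx, ty, tz, wx, wy, wz, fingers, tx, ty, tz, wx, wy, wz, fingers, ...]. A call has 1 to 12 rows; each row is the pose to reach, as a shift and turn from the pose commanded when the call began, along the tool's axes at that moment; what a row does not reach only later rows make up. A row lasts 1/12 s, in which the tool goes at most 41.7 mm and 7.16 degrees, less where a joint would pass 70% of its speed; a pose out of reach is approached as far as the arm can. A call with a gripper value outside its range is refused whole. The fingers move at their own pace and stop on an object; "grip_force" is the grip in N (left out, the last holds). Time passes only in rows, so rows that repeat a pose let the fingers close. It gives the time, the measured TCP pose, the force, the opening and the grip force at its end, in the units of the state.
- r.sense(): the state, without advancing time (a new reading comes with each control period).
- cams.grab_frame(name): name is "scene" or "top" or "wrist"; returns a dict with "color" (480x640x3 uint8, blue, green, red), "fx", "fy", "cx", "cy" (pixels), "xyz" and "attitude" of the camera in the world. Camera axes: x right, y down, z forward; pixel columns grow to the right and rows downward; lengths in mm; the calibration is good to about 2 mm. A picture is of the moment at which its call begins. There is no depth.
- r.sign_off(): hands the job in; it is judged then, once.
The state is a dict: "clock": time; "qpos": joint angles; "qvel": joint speeds; "joint_efforts": joint torques, N m; "eef_pos": TCP position; "tcp_rot": TCP orientation; "contact_force": force on the tool from outside, world axes, zero at the start; "wrist_torque": the same for the moment, N m; "opening": opening from 0.0 (shut) to 1.0 (fully open); "grasp_force": force on a finger pad.
Only numpy, scipy, OpenCV 4.12 (cv2) and the standard library are available. Lean on these libraries where they do the work, as an engineer would, in place of code of your own. Each camera call takes 0.05 s, during which the arm holds its last target. There are 200 camera calls.

## Working session

There is one attempt and no reset: what is moved stays moved. The work goes in short steps, Python scripts to look and compute and a tool call to move; the robot and the scene stay as the last step left them, time stands still between calls to the robot, and variables do not carry over. Pictures are saved under pics/ and viewed, at most 10 in all, crops included, and the job is handed in when it is done.

Besides the shell and the picture viewer there is one more tool, called after ">>>" as a command line: name --argument value ..., lists and objects as JSON in quotes. send_rows: Moves the arm, as the interface text tells. Its arguments: {"type":"object","properties":{"targets":{"type":"array"},"grip_force":{"type":"number"}},"required":["targets"]}

```bash
mkdir -p pics
python3 - <<'E'
from rig import r,cams
import cv2,json,pickle
for n in("top","scene"):
    f=cams.grab_frame(n);cv2.imwrite(f"pics/{n}0.png",f["color"]);pickle.dump(f,open(n+"0.pkl","wb"))
    print(n,{k:v for k,v in f.items() if k!="color"})
print(r.sense())
E
```

```text
top {'fx': 532.3150214461796, 'fy': 532.3150214461796, 'cx': 318.92839676352827, 'cy': 242.90718295279632, 'xyz': array([ 440.52654139,  -36.50947994, 1066.43795261]), 'attitude': array([-3.01463786,  0.00711651, -1.59080362])}
scene {'fx': 433.77173769606856, 'fy': 433.77173769606856, 'cx': 320.8990896275601, 'cy': 237.49164640180362, 'xyz': array([930.4499988 , 298.56890915, 576.82902039]), 'attitude': array([-2.38051962, -0.01007284,  2.30044366])}
{'clock': 0.1, 'qpos': array([ 1.29758390e+00,  3.53573852e-01,  1.63407145e+00, -5.22018153e-07,
        1.15519018e+00, -2.40641578e-03]), 'qvel': array([-0.00032381, -0.00177872, -0.0015256 ,  0.00024263, -0.00069712,
        0.00089792]), 'joint_efforts': array([-5.01152790e-04, -6.06360698e+01, -3.42824364e+01,  1.16520289e-05,
        3.96339688e-03, -3.72399575e-05]), 'eef_pos': array([167.08039887, 601.80637055, 230.63489439]), 'tcp_rot': array([-3.14034982e+00, -2.51345700e-06,  2.87078685e+00]), 'contact_force': array([-0.66895823, -0.58892393, -0.50594091]), 'wrist_torque': array([-0.02176495, -0.04507445, -0.03030645]), 'grasp_force': 0.0, 'opening': 0.9965977499099844}
```

View pics/top0.png

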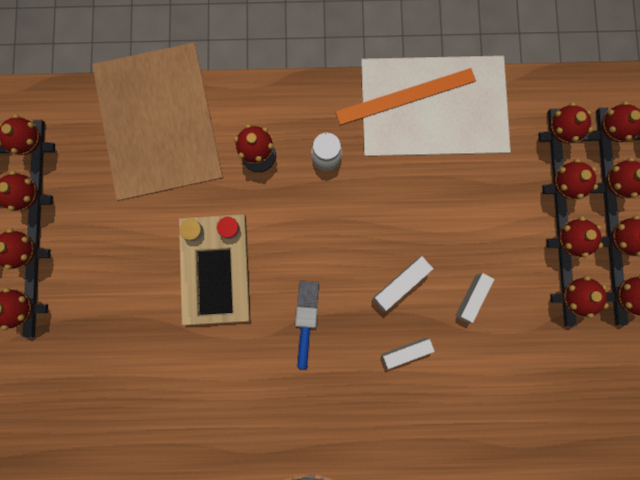

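View pics/scene0.png

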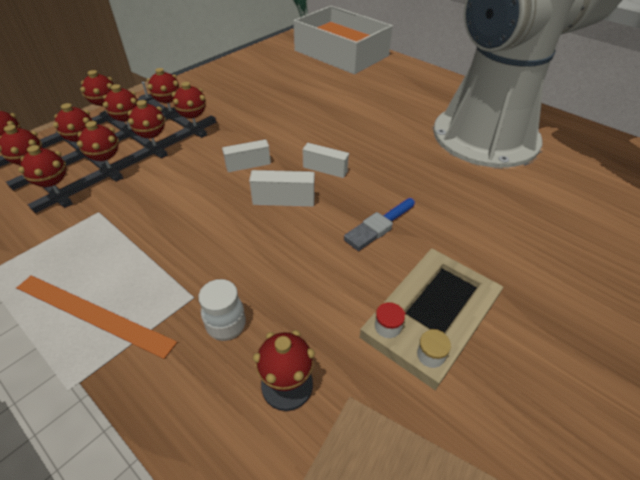

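The top view shows the largest white box standing at pixel (403,285). Its neighbours at (476,299) and (408,354) are smaller. The caddy's pocket is at (214,281), with its pots toward image up. The scene view shows a plain white face at (282,190), so the underside faces +x+y and the open side faces −x−y. My plan is to tip the tray over with the shut fingers, then grasp it across its width from above.

```bash
cat > h.py <<'E'
import numpy as np,cv2
from scipy.spatial.transform import Rotation as R
def cast(f,px,z):
    px=np.atleast_2d(px).astype(float)
    d=np.c_[(px[:,0]-f["cx"])/f["fx"],(px[:,1]-f["cy"])/f["fy"],np.ones(len(px))]
    d=R.from_euler("xyz",f["attitude"]).apply(d)
    return (f["xyz"]+d*((z-f["xyz"][2])/d[:,2])[:,None])[:,:2]
def rect(p):
    (c,s,a)=cv2.minAreaRect(p.astype(np.float32))
    if s[0]<s[1]: s=s[::-1];a+=90
    return np.round(c,1),np.round(s,1),round((a+90)%180-90,1)
def blobs(m,box):
    x0,y0,x1,y1=box;k=np.zeros_like(m);k[y0:y1,x0:x1]=m[y0:y1,x0:x1]
    cs,_=cv2.findContours(k,cv2.RETR_EXTERNAL,cv2.CHAIN_APPROX_NONE)
    return max(cs,key=cv2.contourArea)[:,0]
E
python3 - <<'E'
import pickle;from h import *
f=pickle.load(open("top0.pkl","rb"));im=f["color"];hsv=cv2.cvtColor(im,cv2.COLOR_BGR2HSV)
print("V",[im[y,x].tolist() for x,y in((403,283),(408,292),(390,305),(378,303))])
for t in(120,170,200):
    c=blobs(((hsv[...,2]>t)&(hsv[...,1]<50)).astype(np.uint8),(355,245,445,325))
    print(t,"tray z60",rect(cast(f,c,60)))
c=blobs(((hsv[...,2]<60)).astype(np.uint8),(185,235,245,320))
for z in(12,24):print("pocket",z,rect(cast(f,c,z)))
c=blobs(((hsv[...,1]<130)&(hsv[...,2]>120)).astype(np.uint8),(170,205,260,335))
print("caddy",rect(cast(f,c,24)))
for n,b in(("gold",(175,215,205,245)),("red",(210,212,245,245))):
    c=blobs((hsv[...,1]>150).astype(np.uint8),b);print(n,cast(f,cv2.minEnclosingCircle(c)[0],59))
E
python3 - <<'E'
import cv2
i=cv2.imread("pics/top0.png");s=cv2.imread("pics/scene0.png")
a=cv2.resize(i[240:330,350:450],(400,360));b=cv2.resize(s[150:220,235:325],(400,311))
import numpy as np;b=np.vstack([b,np.zeros((49,400,3),np.uint8)])
cv2.imwrite("pics/crop.png",np.hstack([a,b]))
E
```

```text
V [[193, 193, 196], [43, 62, 89], [192, 192, 194], [76, 80, 82]]
120 tray z60 (array([ 489.7, -190.2]), array([120.8,  33.5]), -50.1)
170 tray z60 (array([ 489.9, -190.5]), array([118.7,  30.7]), -50.3)Traceback (most recent call last):
  File "<stdin>", line 5, in <module>
  File "h.py", line 15, in blobs
    return max(cs,key=cv2.contourArea)[:,0]
           ~~~^^^^^^^^^^^^^^^^^^^^^^^^
ValueError: max() iterable argument is empty
```

View pics/crop.png

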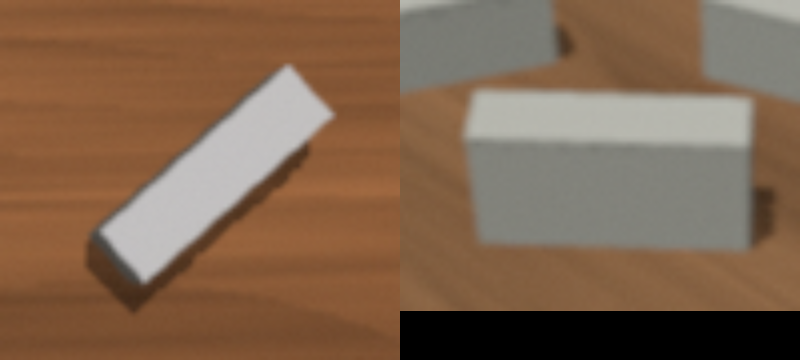

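```bash
cat >> h.py <<'E'
def go(s,p,ang):
    """shift/turn in tool axes from state s to TCP p (mm), pointing down, tool y at heading ang deg"""
    T=R.from_euler("xyz",s["tcp_rot"]);G=R.from_euler("xyz",[np.pi,0,np.radians(ang+90)])
    w=(T.inv()*G).as_rotvec()
    return np.round(T.inv().apply(np.array(p)-s["eef_pos"])/1000,4),np.round(w,4)
E
python3 - <<'E'
import pickle;from h import *
from rig import r
f=pickle.load(open("top0.pkl","rb"));im=f["color"];hsv=cv2.cvtColor(im,cv2.COLOR_BGR2HSV)
c=blobs(((hsv[...,2]<60)).astype(np.uint8),(185,235,245,320))
for z in(12,24):print("pocket",z,rect(cast(f,c,z)))
c=blobs(((hsv[...,1]<130)&(hsv[...,2]>120)).astype(np.uint8),(170,205,260,335))
print("caddy",rect(cast(f,c,24)))
for n,b in(("gold",(175,215,205,245)),("red",(213,212,245,245))):
    c=blobs(((hsv[...,1]>150)).astype(np.uint8),b);print(n,cast(f,cv2.minEnclosingCircle(c)[0],59))
n=np.array([.768,.64]);p=np.array([489.7,-190.4])-55*n
print(p,go(r.sense(),[*p,160],39.8))
E
```

```text
pocket 12 (array([502.8, 177.5]), array([125.3,  65.5]), 2.4)
pocket 24 (array([502.1, 175.1]), array([123.8,  64.7]), 2.4)
caddy (array([527.2, 177.2]), array([211.1, 130.9]), 2.3)
gold [[600.33995563 215.69494465]]
red [[603.92037931 143.37538625]]
[ 447.46 -225.6 ] (array([-0.4915, -0.7222,  0.0715]), array([-1.200e-03,  4.000e-04,  6.053e-01]))
```

>>> send_rows --targets '[-0.4915,-0.7222,0.0,0,0,0.605,-1,-0.4915,-0.7222,0.0,0,0,0.605,-1,-0.4915,-0.7222,0.0,0,0,0.605,-1,-0.4915,-0.7222,0.0,0,0,0.605,-1,-0.4915,-0.7222,0.0,0,0,0.605,-1,-0.4915,-0.7222,0.0,0,0,0.605,-1,-0.4915,-0.7222,0.0,0,0,0.605,-1,-0.4915,-0.7222,0.0,0,0,0.605,-1,-0.4915,-0.7222,0.0,0,0,0.605,-1,-0.4915,-0.7222,0.0,0,0,0.605,-1,-0.4915,-0.7222,0.0,0,0,0.605,-1,-0.4915,-0.7222,0.0,0,0,0.605,-1]'

```text
clock: 1.1
eef_pos: [327.6, 126.8, 231.4]
tcp_rot: [3.141, 0.0, 2.266]
contact_force: [2.3, 0.3, -0.1]
opening: -0.001
grasp_force: 0.0
```

Run:
```python
from h import *
from rig import r
s=r.sense();print(s["eef_pos"],s["tcp_rot"],go(s,[447.5,-225.6,120],39.8))
```

```text
[327.56592467 126.80405624 231.38962183] [3.14105487e+00 2.24858189e-04 2.26643651e+00] (array([-0.3474, -0.1338,  0.1114]), array([0.0005, 0.0002, 0.001 ]))
```

>>> send_rows --targets '[-0.33,-0.125,0.07,0,0,0,-1,-0.33,-0.125,0.07,0,0,0,-1,-0.33,-0.125,0.07,0,0,0,-1,-0.33,-0.125,0.07,0,0,0,-1,-0.33,-0.125,0.07,0,0,0,-1,-0.33,-0.125,0.07,0,0,0,-1,-0.33,-0.125,0.07,0,0,0,-1,-0.33,-0.125,0.07,0,0,0,-1,-0.33,-0.125,0.07,0,0,0,-1,-0.33,-0.125,0.07,0,0,0,-1,-0.33,-0.125,0.07,0,0,0,-1,-0.33,-0.125,0.07,0,0,0,-1]'

```text
clock: 2.1
eef_pos: [442.2, -204.2, 160.9]
tcp_rot: [-3.141, -0.002, 2.265]
contact_force: [-0.1, 0.2, 0.6]
opening: 0.0
grasp_force: 0.0
```

Run:
```python
from h import *
from rig import r,cams
s=r.sense();print(s["eef_pos"],s["tcp_rot"],go(s,[447.5,-225.6,47],39.8))
f=cams.grab_frame("wrist");cv2.imwrite("pics/w1.png",f["color"])
```

```text
[ 442.24327161 -204.22927494  160.92916529] [-3.14114837e+00 -1.51208264e-03  2.26521464e+00] (array([-0.02  , -0.0096,  0.1139]), array([-0.0004, -0.0015, -0.0002]))
```

View pics/w1.png

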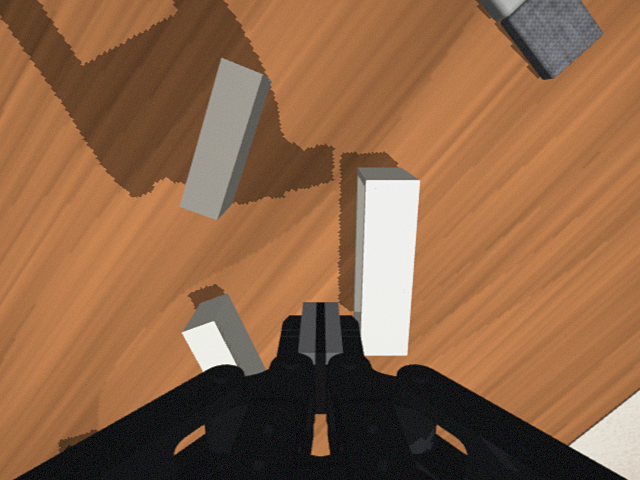

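The wrist view shows the tray at (390,265) with its open-side face as a sliver at x≈360. I'll zoom in on that sliver to confirm it.

Run:
```python
import cv2
i=cv2.imread("pics/w1.png");cv2.imwrite("pics/w1c.png",cv2.resize(i[150:330,330:430],(333,600),interpolation=cv2.INTER_NEAREST))
```

```text
(no output)
```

View pics/w1c.png

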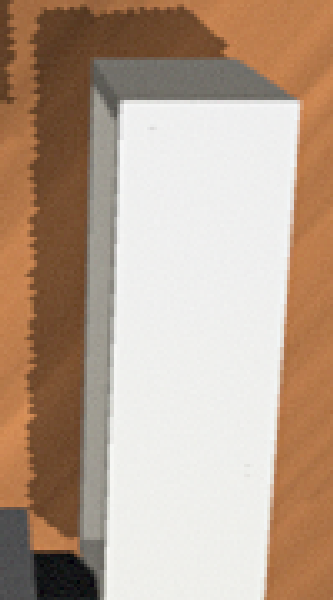

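The zoom shows the left face is open: the lower wall's inner side is visible as a lighter strip inside the rim. I'll move over, then descend.

>>> send_rows --targets '[-0.02,-0.0096,0,0,0,0,-1,-0.02,-0.0096,0.03,0,0,0,-1,-0.02,-0.0096,0.06,0,0,0,-1,-0.02,-0.0096,0.09,0,0,0,-1,-0.02,-0.0096,0.114,0,0,0,-1,-0.02,-0.0096,0.114,0,0,0,-1,-0.02,-0.0096,0.114,0,0,0,-1,-0.02,-0.0096,0.114,0,0,0,-1]'

```text
clock: 2.82
eef_pos: [449.2, -226.0, 48.7]
tcp_rot: [3.141, 0.001, 2.267]
contact_force: [0.0, 0.1, 0.3]
opening: 0.001
grasp_force: 0.0
```

Run:
```python
from h import *
from rig import r
s=r.sense();n=np.array([.768,.64]);print(s["eef_pos"],s["contact_force"],(s["eef_pos"][:2]-[489.7,-190.4])@n,go(s,[447.5,-225.6,47],39.8))
```

```text
[ 449.19593982 -225.98999001   48.66858216] [0.02916622 0.0939469  0.30988777] -53.8847118238191 (array([ 0.0014, -0.0011,  0.0017]), array([0.0006, 0.0012, 0.0014]))
```

>>> send_rows --targets '[0,0.018,0,0,0,0,-1,0,0.022,0,0,0,0,-1,0,0.026,0,0,0,0,-1,0,0.03,0,0,0,0,-1,0,0.034,0,0,0,0,-1,0,0.038,0,0,0,0,-1,0,0.042,0,0,0,0,-1,0,0.046,0,0,0,0,-1,0,0.05,0,0,0,0,-1,0,0.055,0,0,0,0,-1,0,0.06,0,0,0,0,-1,0,0.06,0,0,0,0,-1]'

```text
clock: 3.82
eef_pos: [495.4, -187.5, 47.3]
tcp_rot: [3.141, 0.0, 2.266]
contact_force: [0.3, -0.1, -0.6]
opening: -0.0
grasp_force: 0.0
```

>>> send_rows --targets '[0,0,-0.04,0,0,0,1,0,-0.03,-0.08,0,0,0,1,0,-0.06,-0.11,0,0,0,1,0,-0.06,-0.14,0,0,0,1,0,-0.06,-0.14,0,0,0,1,0,-0.06,-0.14,0,0,0,1]'

```text
clock: 4.32
eef_pos: [449.3, -227.4, 189.5]
tcp_rot: [3.14, 0.004, 2.265]
contact_force: [-0.2, 0.4, -0.1]
opening: 0.843
grasp_force: 0.0
```

Run:
```python
import pickle;from h import *
from rig import r,cams
print(r.sense()["eef_pos"])
for n in("top","scene"):
    f=cams.grab_frame(n);pickle.dump(f,open(n+"1.pkl","wb"));cv2.imwrite(f"pics/{n}1.png",f["color"])
a=cv2.imread("pics/top1.png")[200:400,240:500];b=cv2.imread("pics/scene1.png")[100:300,180:440]
cv2.imwrite("pics/c1.png",np.hstack([cv2.resize(a,(400,308)),cv2.resize(b,(400,308))]))
```

```text
[ 449.31273652 -227.38893746  189.52846185]
```

View pics/c1.png

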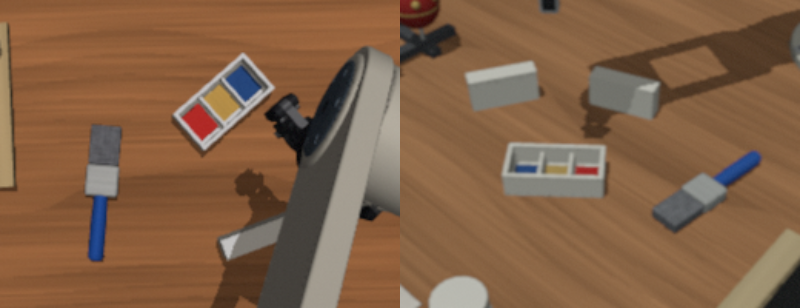

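The tray now lies open side up, with its stains visible, at about top pixel (386,267). I'll measure it and plan the grasp.

Run:
```python
import pickle;from h import *
from rig import r
f=pickle.load(open("top1.pkl","rb"));hsv=cv2.cvtColor(f["color"],cv2.COLOR_BGR2HSV)
for t in(120,150,170):
    c=blobs(((hsv[...,2]>t)&(hsv[...,1]<50)).astype(np.uint8),(345,230,420,302));print(t,rect(cast(f,c,32)))
s=r.sense();c=rect(cast(f,c,32))
print(go(s,[*c[0],100],c[2]+90),s["eef_pos"])
```

```text
120 (array([ 526.1, -159.8]), array([120.8,  61. ]), -50.2)
150 (array([ 526.8, -159.8]), array([119.8,  60. ]), -50.1)
170 (array([ 526.9, -159.8]), array([118.9,  59.7]), -50.1)
(array([0.0004, 0.103 , 0.0869]), array([-0.0001, -0.0005, -0.0015])) [ 448.11219711 -226.09472896  186.88269581]
```

>>> send_rows --targets '[0.0004,0.035,0,0,0,0,1,0.0004,0.07,0,0,0,0,1,0.0004,0.103,0.02,0,0,0,1,0.0004,0.103,0.055,0,0,0,1,0.0004,0.103,0.087,0,0,0,1,0.0004,0.103,0.087,0,0,0,1,0.0004,0.103,0.087,0,0,0,1]'

```text
clock: 5.0
eef_pos: [525.2, -159.0, 97.9]
tcp_rot: [-3.138, -0.005, 2.267]
contact_force: [-0.5, -0.4, 0.7]
opening: 1.0
grasp_force: 0.0
```

Run:
```python
from h import *
from rig import r
s=r.sense();print(s["eef_pos"],s["opening"],go(s,[526.7,-159.8,5],39.8))
```

```text
[ 525.23492847 -158.99460326   97.86851852] 0.9998204513679969 (array([-0.0021,  0.0009,  0.0929]), array([-0.0036, -0.0054,  0.0011]))
```

>>> send_rows --targets '[-0.001,0.0,0.03,0,0,0,1,-0.001,0.0,0.06,0,0,0,1,-0.001,0.0,0.08,0,0,0,1,-0.001,0.0,0.093,0,0,0,1,-0.001,0.0,0.093,0,0,0,1,-0.001,0.0,0.093,0,0,0,1,-0.001,0.0,0.093,0,0,0,1]'

```text
clock: 5.58
eef_pos: [529.2, -161.4, 9.1]
tcp_rot: [3.14, 0.002, 2.265]
contact_force: [0.1, -0.1, -0.4]
opening: 1.0
grasp_force: 0.0
```

>>> send_rows --targets '[0,0,0,0,0,0,-1,0,0,0,0,0,0,-1,0,0,0,0,0,0,-1,0,0,0,0,0,0,-1,0,0,0,0,0,0,-1,0,0,0,0,0,0,-1]' --grip_force 40

```text
clock: 6.08
eef_pos: [528.7, -161.1, 8.7]
tcp_rot: [3.141, 0.002, 2.266]
contact_force: [-1.3, -0.3, 8.1]
opening: 0.694
grasp_force: 41.9
```

Run:
```python
from h import *
from rig import r
s=r.sense();print(s["eef_pos"],s["opening"],s["contact_force"],s["grasp_force"])
```

```text
[ 528.71793967 -161.14158166    8.70118865] 0.6938050109496415 [-1.2896454  -0.28587792  8.06688844] 41.910826563835144
```

>>> send_rows --targets '[0,0,-0.02,0,0,0,-1,0,0,-0.05,0,0,0,-1,0,0,-0.085,0,0,0,-1,0,0,-0.12,0,0,0,-1,0,0,-0.155,0,0,0,-1,0,0,-0.18,0,0,0,-1,0,0,-0.18,0,0,0,-1,0,0,-0.18,0,0,0,-1]'

```text
clock: 6.75
eef_pos: [528.7, -161.1, 189.1]
tcp_rot: [3.14, 0.003, 2.266]
contact_force: [0.2, -0.8, -2.4]
opening: 0.691
grasp_force: 45.4
```

Run:
```python
from h import *
from rig import r
s=r.sense();print(s["eef_pos"],s["opening"],s["contact_force"],s["grasp_force"],go(s,[502,176,190],92.35))
```

```text
[ 528.74669137 -161.10491808  189.14258147] 0.691461218125152 [ 0.1743616  -0.82049903 -2.39002375] 45.44225871562958 (array([ 0.276 ,  0.1953, -0.0013]), array([ 4.000e-04,  3.900e-03, -9.168e-01]))
```

>>> send_rows --targets '[0.025,0.018,0,0,0,-0.083,-1,0.05,0.036,0,0,0,-0.167,-1,0.075,0.053,0,0,0,-0.25,-1,0.1,0.071,0,0,0,-0.333,-1,0.125,0.089,0,0,0,-0.417,-1,0.15,0.107,0,0,0,-0.5,-1,0.175,0.125,0,0,0,-0.583,-1,0.2,0.142,0,0,0,-0.667,-1,0.225,0.16,0,0,0,-0.75,-1,0.25,0.178,0,0,0,-0.833,-1,0.276,0.195,0,0,0,-0.917,-1,0.276,0.195,0,0,0,-0.917,-1]'

```text
clock: 7.75
eef_pos: [499.5, 180.1, 185.6]
tcp_rot: [3.141, -0.002, -3.093]
contact_force: [0.4, 0.4, -0.8]
opening: 0.695
grasp_force: 45.3
```

>>> send_rows --targets '[0,0,0,0,0,0,-1,0,0,0,0,0,0,-1,0,0,0.03,0,0,0,-1,0,0,0.06,0,0,0,-1,0,0,0.09,0,0,0,-1,0,0,0.11,0,0,0,-1,0,0,0.11,0,0,0,-1,0,0,0.11,0,0,0,-1]'

```text
clock: 8.42
eef_pos: [500.1, 174.6, 76.4]
tcp_rot: [-3.141, -0.003, -3.102]
contact_force: [-0.2, 0.1, -1.2]
opening: 0.694
grasp_force: 45.2
```

Run:
```python
from h import *
import pickle
from rig import r,cams
s=r.sense();print(s["eef_pos"],s["tcp_rot"],s["opening"],go(s,[502,176,60],92.35))
o=[]
for n in("wrist","scene"):
    f=cams.grab_frame(n);pickle.dump(f,open(n+"2.pkl","wb"));o.append(f["color"])
print(pickle.load(open("wrist2.pkl","rb"))["xyz"])
cv2.imwrite("pics/c2.png",np.hstack([cv2.resize(o[0],(400,300)),cv2.resize(o[1][180:420,320:640],(400,300))]))
```

```text
[500.10434866 174.6125288   76.37069318] [-3.14051106e+00 -3.06325766e-03 -3.10230755e+00] 0.69401873822458 (array([-0.002 ,  0.0013,  0.0164]), array([-0.0011, -0.0031, -0.0017]))
[421.50077244 172.18182452 219.28879484]
```

View pics/c2.png

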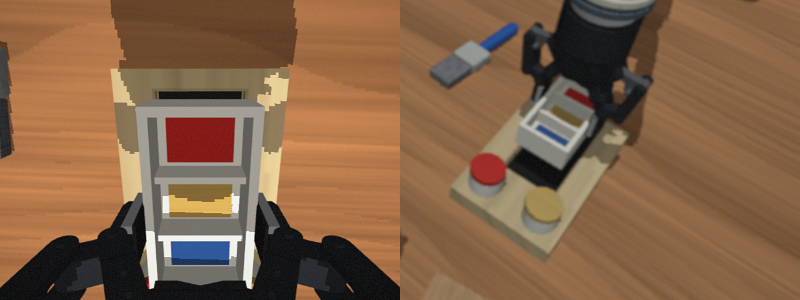

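The tray is held level over the pocket, with the red compartment toward the robot. The rim's far edge in the wrist view is at about full-size row 210, columns 275–525. Next I'll measure the tray against the pocket.

Run:
```python
from h import *
import pickle
from rig import r
f=pickle.load(open("wrist2.pkl","rb"));g=cv2.cvtColor(f["color"],cv2.COLOR_BGR2GRAY).astype(int)
s=np.array(r.sense()["eef_pos"])
hsv=cv2.cvtColor(f["color"],cv2.COLOR_BGR2HSV);m=((hsv[...,1]<45)&(hsv[...,2]>90)).astype(np.uint8)
c=blobs(m,(190,140,450,330))
tl=c[np.argmin(c.sum(1))];tr=c[np.argmax(c[:,0]-c[:,1])]
row=m[230];print(np.where(row)[0][[0,-1]],tl,tr)
P=cast(f,[tl,tr],99.5);print(P, "tool offset",P.mean(0)-s[:2])
# far (-x) pocket edge
d=(hsv[...,2]<40);q=np.argwhere(d[135:165,240:400])+[135,240];print(q.min(0),q.max(0),cast(f,[[q[:,1].mean(),q[:,0].min()]],12),cast(f,[[q[:,1].mean(),q[:,0].min()]],24))
print(go(r.sense(),[504.3,176.1,48],92.35))
```

```text
[222 419] [217 170] [423 171]
[[438.42209513 142.79392639]
 [436.30616972 202.59919123]] tool offset [-64.49133613  -2.91395522]
[146 254] [157 386] [[436.94904939 172.54449697]] [[436.05474479 172.52350177]]
(array([-0.0024,  0.0004,  0.0304]), array([ 0.0003,  0.0013, -0.001 ]))
```

>>> send_rows --targets '[-0.0027,0.0005,0,0,0,0,-1,-0.0027,0.0005,0.01,0,0,0,-1,-0.0027,0.0005,0.02,0,0,0,-1,-0.0027,0.0005,0.03,0,0,0,-1,-0.0027,0.0005,0.036,0,0,0,-1,-0.0027,0.0005,0.036,0,0,0,-1,-0.0027,0.0005,0.036,0,0,0,-1]'

```text
clock: 9.1
eef_pos: [503.0, 176.5, 40.5]
tcp_rot: [-3.141, -0.002, -3.1]
contact_force: [-0.2, 0.9, -1.7]
opening: 0.693
grasp_force: 45.4
```

Run:
```python
from h import *
from rig import r
s=r.sense();print(s["eef_pos"],s["tcp_rot"],s["contact_force"],go(s,[504.5,176.2,24],92.35))
```

```text
[503.03122404 176.47419858  40.5047009 ] [-3.14110877e+00 -1.61500731e-03 -3.10032083e+00] [-0.15079408  0.90114413 -1.70140376] (array([-0.0015, -0.0003,  0.0165]), array([-0.0005, -0.0016,  0.0003]))
```

>>> send_rows --targets '[-0.0008,0,0.004,0,0,0,-1,-0.0008,0,0.008,0,0,0,-1,-0.0008,0,0.012,0,0,0,-1,-0.0008,0,0.012,0,0,0,-1]'

```text
clock: 9.43
eef_pos: [504.0, 176.5, 28.6]
tcp_rot: [-3.141, -0.001, -3.1]
contact_force: [-1.0, -1.2, -2.7]
opening: 0.696
grasp_force: 45.4
```

>>> send_rows --targets '[0,0,0.002,0,0,0,-1,0,0,0.004,0,0,0,-1,0,0,0.005,0,0,0,-1,0,0,0.005,0,0,0,-1]'

```text
clock: 9.77
eef_pos: [504.3, 176.6, 24.1]
tcp_rot: [-3.142, -0.0, -3.1]
contact_force: [-0.0, 0.9, -1.7]
opening: 0.691
grasp_force: 45.4
```

Run:
```python
from h import *
from rig import r,cams
s=r.sense();print(s["eef_pos"],s["tcp_rot"],s["contact_force"],s["grasp_force"])
o=[cams.grab_frame(n)["color"] for n in("wrist","scene")]
cv2.imwrite("pics/c3.png",np.hstack([cv2.resize(o[0],(400,300)),cv2.resize(o[1][180:420,320:640],(400,300))]))
```

```text
[504.30051319 176.62861263  24.09979639] [-3.14151367e+00 -2.87789035e-04 -3.10043146e+00] [-0.0319198   0.8918896  -1.66355361] 45.35160005092621
```

View pics/c3.png

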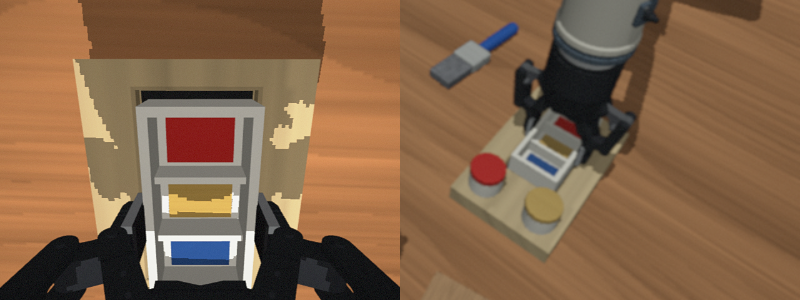

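The tray is inside the pocket with gaps all round and no contact force, about 3 mm above the floor. I'll lower it 2 mm more, release and retreat.

>>> send_rows --targets '[0,0,0.001,0,0,0,-1,0,0,0.002,0,0,0,-1,0,0,0.0025,0,0,0,-1,0,0,0.0025,0,0,0,-1]'

```text
clock: 10.2
eef_pos: [504.4, 176.6, 21.7]
tcp_rot: [-3.142, -0.0, -3.1]
contact_force: [0.5, -0.4, -2.8]
opening: 0.692
grasp_force: 45.4
```

>>> send_rows --targets '[0,0,0,0,0,0,1,0,0,0,0,0,0,1,0,0,0,0,0,0,1,0,0,0,0,0,0,1,0,0,-0.02,0,0,0,1,0,0,-0.05,0,0,0,1,0,0,-0.085,0,0,0,1,0,0,-0.12,0,0,0,1,0,0,-0.15,0,0,0,1,0,0,-0.15,0,0,0,1,0,0,-0.15,0,0,0,1]'

```text
clock: 11.12
eef_pos: [505.6, 177.1, 173.7]
tcp_rot: [3.14, 0.004, -3.1]
contact_force: [-0.4, 0.5, -0.5]
opening: 1.0
grasp_force: 0.0
```

Run:
```python
from h import *
from rig import r,cams
s=r.sense();print(s["eef_pos"],s["contact_force"],s["opening"])
f=cams.grab_frame("wrist");o=[f["color"],cams.grab_frame("scene")["color"]]
cv2.imwrite("pics/c4.png",np.hstack([cv2.resize(o[0],(400,300)),cv2.resize(o[1][180:420,320:640],(400,300))]))
```

```text
[505.62491964 177.07874836 173.71851569] [-0.36804583  0.46387805 -0.49973538] 1.000023370259857
```

View pics/c4.png

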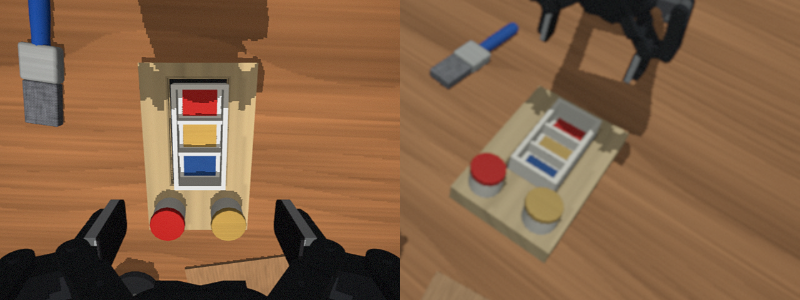

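The tray lies open side up in the pocket, the gripper is clear, and the brush and pots are unmoved. It was released about 1 mm above the floor, so it's fully down.

```bash
python3 -c "
from rig import r
print(r.sign_off())"
```

```text
the job is handed in; nothing more can be done
None
```

The tray is in the caddy's pocket, open side up and released about 1 mm above the floor; I handed the job in at about 11 s, and as far as the camera views showed, the jar, brush and bauble were not touched.

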